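# Seat the section carrier on the spin drier's studs

## Robot

A 7-joint arm with a two-finger parallel gripper is mounted at the origin on a cart in front of the work surface, level with it; the furniture and walls round the work are solid. World frame = base frame: x ahead of the robot, y to its left, z up, the work surface at z = 0. Lengths are in mm, angles in rad, forces in N, time in s.
With the tool pointing down it reaches from about 425 to 950 mm from the base axis. Payload 4.7 kg.
Tool frame: the origin (TCP) lies on the centre line of the jaws, within the pads' length; the fingertips stand env.tips_ahead ahead of it and the grasp point (between the pads) lies 3 mm ahead of it (env.tips_ahead is the distance from the TCP to the fingertips, in mm); z points along the fingers, y is the line along which they close (so a half turn about z gives the same grasp; the last joint's range is limited). The gripper opens to 85 mm and grips with 20 to 120 N. Pads are 22 mm wide; open, the fingers measure 114 mm over their backs; the gripper's body (76 mm by 85 mm) begins 54 mm behind the grasp point. The pads swing forward as they close: fully open they stand 13 mm farther back than shut.
Start: joints at [-1.269, 0.469, -0.049, 1.532, 0.024, 1.141, -0.082], TCP at [219.2, 638.434, 253.335] pointing down, gripper open.
Joint ranges: [-2.59, 2.59], [-0.33, 1.99], [-1.39, 1.29], [0.1, 2.45], [-1.04, 4.18], [0.21, 1.99], [-2.66, 2.66]. Speed limits (rad/s): [2.57, 2.57, 3.14, 3.14, 3.14, 3.14, 3.14].

## Interface

Orientations are given as a unit quaternion [w, x, y, z].
In Python, from bench import env, optics, ticket gives the robot as it stands.
- The arm moves only by the tool jog_arm, never from a script. Its argument "plan" is a list of rows, each a list of 3 entries, a list of its own where there are three numbers: the turn, a rotation vector about the tool's x, y, z in rad, then the shift along the tool's x, y, z in cm, then the opening, from 0 (shut) to 1 (fully open). A call has 1 to 20 rows; each row shifts and turns the commanded pose from where the row before left it, along the tool's axes as they then stand; what a row does not reach is not made up. A row lasts 1/8 s, in which the tool goes at most 62.5 mm and 10.7 degrees, less where a joint would pass 70% of its speed; a pose out of reach is approached as far as the arm can. A call is refused whole if a number of a shift passes 6.25 or a number of a turn 0.188, either way. A call with a gripper value outside its range is refused whole. The fingers move at their own pace and stop on an object; the grip force is fixed at half the most. Time passes only in rows, so rows that do not move let the fingers close. It gives the time, the measured TCP pose, the force, the opening and the grip force at its end, in the units of the state.
- env.read_state(): the state, without advancing time (a new reading comes with each control period).
- optics.snapshot(name): name is "scene" or "top" or "wrist"; returns (picture, depth): 420x560x3 uint8, red, green, blue; 420x560 float32, mm along the optical axis (not along the pixel's ray), 0 where there is no reading.
- optics.camera_model(name): a dict with "fx", "fy", "cx", "cy" (pixels), "T" (4x4, takes a point from camera to world coordinates); the wrist camera has in their place "mount" (4x4, takes a point from camera to tool coordinates, whose origin is the TCP and whose axes are the flange's). Camera axes: x right, y up, looking along -z (the intrinsics and any distortion apply to the point x, -y, -z); pixel columns grow to the right and rows downward; lengths in mm; the calibration is good to about 2 mm. The wrist camera is an equidistant fisheye: a pixel r from the principal point sees the ray r / f radians off the axis. A picture is of the moment at which its call begins: read the wrist's pose just before it. camera_model takes no time and is no camera call.
- ticket.sign_off(): hands the job in; it is judged then, once.
The state is a dict: "t": time; "joints": joint angles; "qvel": joint speeds; "joint_efforts": joint torques, N m; "tool_pos": TCP position; "tool_rot": TCP orientation; "force": force on the tool from outside, world axes, zero at the start; "torque": the same for the moment, N m; "opening": opening from 0.0 (shut) to 1.0 (fully open); "gripper_force": force on a finger pad.
Only numpy, scipy, OpenCV 4.12 (cv2) and the standard library are available. Lean on these libraries where they do the work, as an engineer would, in place of code of your own. Each camera call takes 0.05 s, during which the arm holds its last target. There are 200 camera calls.

## Task

Pick up the round carrier of polished sections by its hand boss, set it boss up on the centre pilot of the spin drier's rotor, and turn it gently until its four holes find the four studs and it slides down flat and fully home on the rotor. Do not force it: press only lightly (a hand's light pressure, under 40 N) as long as it is not home. Then let go, and leave the glass dish, the steel cup and the air blower where they are.

Things in the scene. Friction and masses are not known exactly. Their poses are not given: they have to be found in the camera images.
- carrier: Loose aluminium disc, 112 mm across, 12 thick, 0.2 to 0.45 kg, flat on the bench, boss up. Origin: centre of its underside, z up. Below: a blind centre bore 19 mm across, 27 deep, and four through holes 12 mm across, 36 mm from the axis, on its +x, +y, -x and -y axes. The holes repeat every 90 degrees: a turn of at most 45 degrees one way or the other lines them up; any fit is right.
- boss (a point): Centre of the top face of the black hand boss on the carrier, 48 mm above the carrier's underside; axes as the carrier's. The boss is 44 mm along x and 30 mm along y (grip the flats that face +y and -y) and rises from 12 to 48 mm above the underside. Four black sections 20 mm across stand 8 mm proud of the disc on its diagonals, 38.5 mm from the axis.
- seat (a point): Centre of the flat steel top face (104 mm across) of the spin drier's rotor, 60 mm above the bench: the centre of the carrier's underside must end here. The drier is a white box 140 x 140 x 42 mm with a grey collar, fixed to the bench. The rotor is braked and holds still. This point's axes follow the box, NOT the studs.
- pilot_tip (a point): Tip of the upright centre pilot on the rotor, 23 mm above the seat and on its axis. The pilot is 16 mm across; its last 6 mm taper to 9 mm. It guides the carrier's bore before the studs are met.
- stud_plane (a point): Point on the rotor's axis level with the tips of its four studs, 14 mm above the seat (z up). The studs are 9 mm across (the last 2 mm taper to 6.6 mm), 90 degrees apart, 36 mm from the axis. Their angle varies and is NOT measured: see it by camera or find it by feel. Out of line, the carrier rests on the tips, its underside at this height; in line, it sinks 14 mm to the seat.
- microscope: Obstacle: fixed microscope, 556 mm high, to the left of the work. Its base, stage and knobs fill 0.57 to 0.95 m ahead of the robot, between 0.05 and 0.38 m to its left; the eyepieces overhang to about 0.46 m ahead. Coming from the left, pull the hand in and pass between robot and microscope.
- section_polisher: Obstacle: fixed grey bench machine, 384 x 360 mm and 287 mm high, to the right of the work; its left side is about 0.27 m to the right of the robot's centre line.
- petri_dish: Bystander: open glass dish 60 mm across, 13 mm high, loose on the bench to the left of the work. Origin at the centre of its underside. Leave it.
- steel_cup: Bystander: steel cup 58 mm across, 58 mm high, loose, behind the work. Origin at the centre of its underside. Leave it.
- air_blower: Bystander: black rubber air blower with a nozzle, 47 mm across, 100 mm high, standing loose behind the work. Origin at the centre of its underside. Leave it.

How it is judged (in metres and radians):
On the way, in this order (a step that is already met when the one before it is completed fails the run):
1. the carrier is lifted off the bench (height (world z) of carrier above 0.03 m), for 0.2 s.
2. the carrier is on the pilot, over the rotor, upright (horizontal distance between carrier and seat below 0.004 m and angle between carrier's own z axis and vertical below 0.06 rad and z of carrier in the frame of seat below 0.0185 m), for 0.1 s.
At the end, for the whole second after the job is handed in: The carrier lies fully home on the rotor with the studs through its holes: the centre of its underside within 2 mm of the seat's height (not more than 3 mm below it) and within 4 mm of its centre, level within 0.03 rad, at rest and released (z of carrier in the frame of seat between -0.003 and 0.002 m and horizontal distance between carrier and seat below 0.004 m and angle between carrier's own z axis and vertical below 0.03 rad and linear speed of carrier below 0.01 m/s); the robot touches nothing.
It fails at once if the carrier is pressed or knocked against the drier with more than 40 N while it is not yet home (its underside more than 3 mm above the seat) (contact force between carrier and drier above 40 N and z of carrier in the frame of seat above 0.003 m).
It fails at once if the petri dish is moved more than 20 mm (distance of petri_dish from where it was at the start of the episode above 0.02 m).
It fails at once if the steel cup is moved more than 20 mm (distance of steel_cup from where it was at the start of the episode above 0.02 m).
It fails at once if the air blower is moved more than 20 mm (distance of air_blower from where it was at the start of the episode above 0.02 m).
It also fails if it takes over 67 s, if anything falls off the work surface, if the arm or the gripper's body presses on something with over 40 N, if the wrist force passes 120 N, or if a joint passes its speed limit or range.

## Working session

There is one attempt and no reset: what is moved stays moved. The work goes in short steps, Python scripts to look and compute and a tool call to move; the robot and the scene stay as the last step left them, time stands still between calls to the robot, and variables do not carry over. Pictures are saved under pics/ and viewed, at most 10 in all, crops included, and the job is handed in when it is done.

Besides the shell and the picture viewer there is one more tool, called after "Request:" by a JSON object that holds its "op" and its "data", one argument or row to a line. jog_arm: Moves the arm, as the interface text tells. Its arguments: {"type":"object","properties":{"plan":{"type":"array"}},"required":["plan"]}

```bash
mkdir -p pics
python3 - <<'E'
from bench import env,optics
import cv2,numpy as np
print(env.read_state(),env.tips_ahead)
for n in("scene","top"):
    p,d=optics.snapshot(n);cv2.imwrite(f"pics/{n}0.png",p[:,:,::-1]);np.savez(f"{n}0.npz",p=p,d=d)
    print(n,optics.camera_model(n))
print(optics.camera_model("wrist"))
E
```

```text
{'t': 0.0, 'joints': array([-1.26888608,  0.46949601, -0.04864046,  1.53369029,  0.02411633,
        1.1409811 , -0.08229525]), 'qvel': array([-1.74198822e-03, -1.18323728e-05, -1.80490292e-03,  6.62950531e-04,
       -4.77375086e-04,  1.55370175e-04,  9.34868370e-05]), 'joint_efforts': array([-2.59191120e-04, -5.10300314e+01, -4.68632905e-02, -2.37724990e+01,
        1.06506617e-02,  7.32944260e-03, -3.40164036e-06]), 'tool_pos': array([219.03885004, 637.90632756, 252.22626377]), 'tool_rot': array([-1.30939256e-04,  1.64610562e-01,  9.86358137e-01, -9.85480782e-04]), 'force': array([-0.09097043,  0.18157726, -0.22616364]), 'torque': array([ 0.06717536, -0.0534943 ,  0.03913202]), 'gripper_force': 0.0, 'opening': 0.9996990828095845} 22.0
scene {'fx': 381.49711546354695, 'fy': 381.49711546354695, 'cx': 282.5554572565878, 'cy': 207.93522637913122, 'T': array([[ 5.90242774e-01,  4.67319895e-01, -6.58198742e-01,
        -6.69941136e+01],
       [-8.07225324e-01,  3.42575473e-01, -4.80655097e-01,
        -6.11354182e+02],
       [ 8.63055201e-04,  8.15017890e-01,  5.79435151e-01,
        
[... 311 characters left out ...]
99173549e-01,  2.71217968e-02,  3.02758498e-02,
        -9.78599312e+01],
       [ 3.31254418e-02,  1.11653530e-01,  9.93194943e-01,
         1.24541366e+03],
       [ 0.00000000e+00,  0.00000000e+00,  0.00000000e+00,
         1.00000000e+00]])}
{'fx': 325.19226210127806, 'fy': 325.19226210127806, 'cx': 279.3282460233403, 'cy': 210.30256041610613, 'mount': array([[ 7.67708854e-05,  9.56008450e-01,  2.93339116e-01,
         7.49292303e+01],
       [ 9.99999996e-01, -8.45578125e-05,  1.38648342e-05,
         1.19166462e+00],
       [ 3.80590126e-05,  2.93339114e-01, -9.56008453e-01,
        -1.20519747e+02],
       [ 0.00000000e+00,  0.00000000e+00,  0.00000000e+00,
         1.00000000e+00]])}
```

View pics/scene0.png

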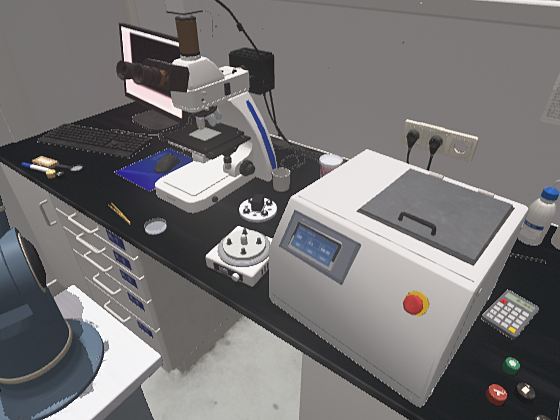

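View pics/top0.png

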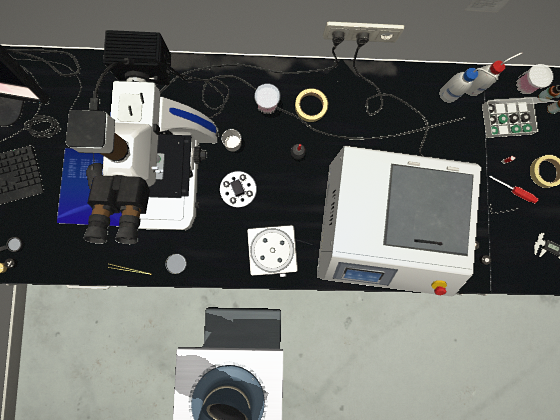

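Scene shows carrier at about (258,209), drier at (240,255). In the top view the carrier is at (238,190), drier rotor (272,249), blower (298,152), cup (231,140) and dish (176,264).

```bash
cat > h.py <<'E'
import numpy as np,cv2
from bench import env,optics
from scipy.spatial.transform import Rotation as R
def ray(name,uv,z):
    m=optics.camera_model(name);uv=np.atleast_2d(uv).astype(float)
    d=np.c_[(uv[:,0]-m['cx'])/m['fx'],-(uv[:,1]-m['cy'])/m['fy'],-np.ones(len(uv))]@m['T'][:3,:3].T
    o=m['T'][:3,3];return o+d*((z-o[2])/d[:,2])[:,None]
def wray(uv,z,s):
    m=optics.camera_model('wrist');uv=np.atleast_2d(uv).astype(float)
    x=uv-[m['cx'],m['cy']];r=np.hypot(*x.T);th=r/m['fx'];k=np.sin(th)/np.maximum(r,1e-9)
    d=np.c_[x[:,0]*k,-x[:,1]*k,-np.cos(th)]@m['mount'][:3,:3].T
    q=s['tool_rot'];Rt=R.from_quat([q[1],q[2],q[3],q[0]])
    d=Rt.apply(d);o=np.array(s['tool_pos'])+Rt.apply(m['mount'][:3,3])
    return o+d*((z-o[2])/d[:,2])[:,None]
E
python3 - <<'E'
from h import *
z=np.load('top0.npz');p=z['p'];d=z['d']
g=cv2.cvtColor(p,cv2.COLOR_RGB2GRAY)
m=(g>110).astype(np.uint8);n,l,s,c=cv2.connectedComponentsWithStats(m)
for u,v,zz,nm in((238,190,12,'carrier'),(272,249,42,'drier')):
    i=np.argmin([np.hypot(*(c[k]-[u,v])) + (1e3 if s[k,4]<300 or s[k,4]>20000 else 0) for k in range(n)])
    ct=max(cv2.findContours((l==i).astype(np.uint8),0,cv2.CHAIN_APPROX_NONE)[0],key=cv2.contourArea)
    P=ray('top',ct[:,0],zz)[:,:2].astype(np.float32)
    print(nm,s[i],cv2.minEnclosingCircle(P),cv2.fitEllipse(P),cv2.minAreaRect(P))
    M=l==i
    # interior dark blobs
    f=np.zeros_like(m);cv2.drawContours(f,[ct],-1,1,-1)
    if nm=='carrier':
        n2,l2,s2,c2=cv2.connectedComponentsWithStats(((f==1)&(g<80)).astype(np.uint8))
        for k in range(1,n2):
            if s2[k,4]>4: print(s2[k,4],c2[k],ray('top',c2[k],20)[0],ray('top',c2[k],48)[0])
        b=np.argmin([np.hypot(*(c2[k]-[u,v])) for k in range(1,n2)])+1
        ct=cv2.findContours((l2==b).astype(np.uint8),0,cv2.CHAIN_APPROX_NONE)[0][0]
        print('boss',cv2.minAreaRect(ray('top',ct[:,0],48)[:,:2].astype(np.float32)))
for u,v,zz in((298,152,60),(231,140,58),(176,264,13)):print(ray('top',[u,v],zz))
a=p[165:285,195:335];cv2.imwrite('pics/crop0.png',cv2.resize(a,None,fx=5,fy=5,interpolation=cv2.INTER_CUBIC)[:,:,::-1])
# depth in the neighbourhood of carrier, seat
m_=optics.camera_model('top')
for u,v in((238,189),(225,190),(272,249),(262,249),(285,262)):
    D=float(d[v,u]);q=m_['T']@[ (u-m_['cx'])/m_['fx']*D,-(v-m_['cy'])/m_['fy']*D,-D,1];print(u,v,q[:3])
E
```

```text
carrier [220 171  36  36 766] ((635.0227661132812, -6.944808483123779), 56.75501251220703) ((635.2268676757812, -7.076319694519043), (110.33616638183594, 110.5083999633789), 103.75328826904297) ((635.9315795898438, -6.954277038574219), (109.56663513183594, 108.14010620117188), 1.726226806640625)
18 [242.55555556 177.55555556] [669.02907873 -21.89425239  20.        ] [663.94854091 -23.63002463  48.        ]
142 [237.01408451 186.96478873] [639.18963079  -5.88417256  20.        ] [634.79090727  -7.98576595  48.        ]
17 [226.41176471 183.76470588] [648.20211309  26.96826967  20.        ] [643.59745951  24.11601681  48.        ]
7 [248.28571429 184.        ] [649.42346704 -40.17539259  20.        ] [644.79090621 -41.49345124  48.        ]
8 [226.875 193.125] [619.18970722  24.4476182   20.        ] [615.24797049  21.65296078  48.        ]
6 [249.83333333 195.        ] [615.36744186 -46.0127254   20.        ] [611.5130417  -47.19740434  48.        ]
11 [233.45454545 200.90909091] [595.69955228   3.46597323  20.        ] [592.29455213   1.15073437  48.        ]
7 [242.         199.2857
[... 179 characters left out ...]
53961181640625)
drier [ 247  225   50   51 2127] ((448.50262451171875, -116.86734008789062), 94.92564392089844) ((449.4980163574219, -117.23170471191406), (159.18348693847656, 160.0844268798828), 153.01841735839844) ((449.2665710449219, -117.1610336303711), (139.2581787109375, 138.66094970703125), 6.039997577667236)
[[ 744.96052007 -188.72298508   60.        ]]
[[776.01504743  14.39096409  58.        ]]
[[400.35871831 169.62898711  13.        ]]
238 189 [628.47320384 -11.26062604  49.46224726]
225 190 [629.75034797  31.28227684  12.98711705]
272 249 [ 451.82783208 -117.24976352   82.05297179]
262 249 [451.249843   -88.28006332  55.03149855]
285 262 [ 414.6499601  -157.30109145   45.8449869 ]
```

View pics/crop0.png

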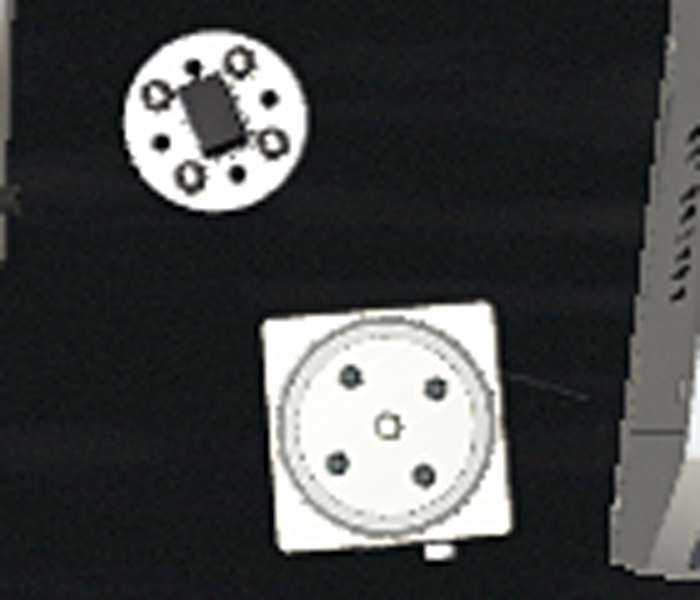

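Crop: carrier holes at crop (193,68),(270,98),(237,174),(161,142); stud tips at (350,377),(436,389),(425,475),(337,463); pilot tip (388,427). Pulling in and swinging past the microscope.

Request:
{"op": "jog_arm", "data": {
  "plan": [
    [[0,0,0],[0,-3.8,0],0.7],
    [[0,0,0],[0,-3.8,0],0.7],
    [[0,0,0],[0,-3.8,0],0.7],
    [[0,0,0],[0,-3.8,0],0.7],
    [[0,0,0],[0,-3.8,0],0.7],
    [[0,0,0],[0,-3.8,0],0.7],
    [[0,0,0.12],[-5.3,-0.32,0],0.7],
    [[0,0,0.12],[-5.3,-0.32,0],0.7],
    [[0,0,0.12],[-5.3,-0.32,0],0.7],
    [[0,0,0.12],[-5.3,-0.32,0],0.7],
    [[0,0,0.12],[-5.3,-0.32,0],0.7],
    [[0,0,0.12],[-5.3,-0.32,0],0.7],
    [[0,0,0.12],[-5.3,-0.32,0],0.7],
    [[0,0,0.12],[-5.3,-0.32,0],0.7],
    [[0,0,0.12],[-5.3,-0.32,0],0.7],
    [[0,0,0.12],[-5.3,-0.32,0],0.7],
    [[0,0,0],[0,0,0],0.7],
    [[0,0,0],[0,0,0],0.7]
  ]
}}

```text
t: 2.35
tool_pos: [443.4, 22.2, 253.1]
tool_rot: [-0.0, 0.693, 0.721, -0.0]
force: [-0.6, 0.5, -0.6]
opening: 0.7
gripper_force: 0.0
```

```bash
cat >> h.py <<'E'
def togo(xyz,ang):  # target TCP world pos, tool x axis angle (deg): shift in tool axes now (cm), tool z turn (rad)
    s=env.read_state();q=s['tool_rot'];Rt=R.from_quat([q[1],q[2],q[3],q[0]]);X=Rt.as_matrix()
    a=np.degrees(np.arctan2(X[1,0],X[0,0]));da=(ang-a+180)%360-180
    print('t',round(s['t'],2),'pos',s['tool_pos'].round(1),'xang',a.round(2),'tilt',X[:,2].round(4),'F',np.round(s['force'],1),'open',round(s['opening'],3),'gf',s['gripper_force'],'q',s['joints'].round(2))
    print('shift cm',(X.T@(np.array(xyz)-s['tool_pos'])/10).round(2),'turn z',(-np.radians(da)).round(3))
E
python3 - <<'E'
from h import *
o=np.array([195,165]);f=lambda L,z:ray('top',(np.array(L)+.5)/5-.5+o,z)[:,:2]
H=f([(193,68),(270,98),(237,174),(161,142)],12);S=f([(350,377),(436,389),(425,475),(337,463)],74);P=f([(388,427)],83)
for Q in(H,S):
    c=Q.mean(0);v=Q-c;a=np.degrees(np.arctan2(v[:,1],v[:,0]))%90;print(c,np.hypot(*v.T),a,a.mean())
print(P)
togo([635,-7,150],23)
E
```

```text
[635.13311058  -7.45195922] [35.73039344 36.56429222 36.09739535 35.96690897] [24.69492054 24.24484575 23.73916661 23.66068004] 24.08490323530655
[ 449.61990972 -117.45923098] [35.51522654 35.52640287 35.79289555 35.88811425] [38.72409034 38.22118957 39.29759968 37.78578365] 38.50716580995076
[[ 448.97961543 -117.88150954]]
t 2.35 pos [443.4  22.2 253.1] xang 92.34 tilt [-5.e-04  5.e-04 -1.e+00] F [-0.6  0.5 -0.6] open 0.7 gf 0.0 q [-0.61  0.08  0.5   2.08 -0.05  1.   -0.05]
shift cm [-3.71 19.03 10.3 ] turn z 1.21
```

Request:
{"op": "jog_arm", "data": {
  "plan": [
    [[0,0,0],[-0.74,3.8,1.0],0.7],
    [[0,0,0],[-0.74,3.8,1.0],0.7],
    [[0,0,0],[-0.74,3.8,1.0],0.7],
    [[0,0,0],[-0.74,3.8,1.0],0.7],
    [[0,0,0],[-0.74,3.8,1.0],0.7],
    [[0,0,0.17],[0,0,0.5],0.7],
    [[0,0,0.17],[0,0,0.5],0.7],
    [[0,0,0.17],[0,0,0.5],0.7],
    [[0,0,0.17],[0,0,0.5],0.7],
    [[0,0,0.17],[0,0,0.5],0.7],
    [[0,0,0.17],[0,0,0.5],0.7],
    [[0,0,0.17],[0,0,0.5],0.7],
    [[0,0,0],[0,0,0],0.7],
    [[0,0,0],[0,0,0],0.7]
  ]
}}

```text
t: 4.1
tool_pos: [635.0, -6.3, 168.0]
tool_rot: [-0.0, 0.977, 0.211, -0.0]
force: [-0.7, -0.4, 0.5]
opening: 0.699
gripper_force: 0.0
```

Run:
```python
from h import *
togo([635.1,-7.3,41],24.1)
s=env.read_state();p,d=optics.snapshot('wrist');np.savez('w1.npz',p=p,d=d,pos=s['tool_pos'],rot=s['tool_rot']);cv2.imwrite('pics/w1.png',p[:,:,::-1])
```

```text
t 4.1 pos [635.   -6.3 168. ] xang 24.37 tilt [-5.e-04  6.e-04 -1.e+00] F [-0.7 -0.4  0.5] open 0.699 gf 0.0 q [-0.6   0.59  0.78  1.75 -0.49  1.   -0.77]
shift cm [-0.03  0.1  12.7 ] turn z 0.005
```

View pics/w1.png

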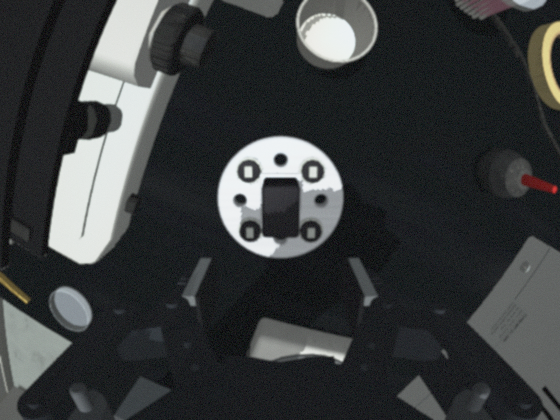

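Wrist view: the disc is centred near (280,197), its boss lined up between the fingers (205..355, centre 280), holes at (281,159), (240,200), (321,200), so alignment is good.

Run:
```python
from h import *
z=np.load('w1.npz');s={'tool_pos':z['pos'],'tool_rot':z['rot']}
g=cv2.cvtColor(z['p'],cv2.COLOR_RGB2GRAY)
m=(g>75).astype(np.uint8);m[:,:190]=0;m[:,370:]=0;m[:120]=0;m[265:]=0
ct=max(cv2.findContours(m,0,cv2.CHAIN_APPROX_NONE)[0],key=cv2.contourArea)
print(cv2.fitEllipse(wray(ct[:,0],12,s)[:,:2].astype(np.float32)))
Q=wray([(281,159),(240,200),(321,200)],12,s)[:,:2];v=Q[2]-Q[1];print(Q,(Q[1]+Q[2])/2,np.hypot(*v),np.degrees(np.arctan2(v[1],v[0]))+90)
```

```text
((635.1636962890625, -5.618916034698486), (112.246826171875, 113.01435852050781), 72.49506378173828)
[[668.46663548   8.39069634]
 [620.37159363  26.41877606]
 [650.00377233 -38.9417211 ]] [635.18768298  -6.26147252] 71.7639227193029 24.38788844212317
```

Request:
{"op": "jog_arm", "data": {
  "plan": [
    [[0,0,0],[0,0,2.5],0.7],
    [[0,0,0],[0,0,2.5],0.7],
    [[0,0,0],[0,0,2.5],0.7],
    [[0,0,0],[0,0,2.0],0.7],
    [[0,0,0],[0,0,1.5],0.7],
    [[0,0,0],[0,0,1.0],0.7],
    [[0,0,0],[0,0,0.7],0.7],
    [[0,0,0],[0,0,0],0.7],
    [[0,0,0],[0,0,0],0],
    [[0,0,0],[0,0,0],0],
    [[0,0,0],[0,0,0],0],
    [[0,0,0],[0,0,0],0],
    [[0,0,0],[0,0,0],0],
    [[0,0,0],[0,0,0],0],
    [[0,0,0],[0,0,0],0]
  ]
}}

```text
t: 6.02
tool_pos: [635.4, -7.6, 42.0]
tool_rot: [-0.0, 0.978, 0.209, 0.001]
force: [-0.3, 0.7, 5.8]
opening: 0.34
gripper_force: 61.3
```

Request:
{"op": "jog_arm", "data": {
  "plan": [
    [[0,0,0],[0,0,-0.5],0],
    [[0,0,0],[0,0,-1.0],0],
    [[0,0,0],[0,0,-2.0],0],
    [[0,0,0],[0,0,-2.0],0],
    [[0,0,0],[0,0,-2.0],0],
    [[0,0,0],[0,0,-2.0],0],
    [[0,0,0],[0,0,-2.0],0],
    [[0,0,0],[0,0,-1.5],0],
    [[0,0,0],[0,0,0],0],
    [[0,0,0],[0,0,0],0]
  ]
}}

```text
t: 7.28
tool_pos: [634.4, -7.4, 170.6]
tool_rot: [-0.0, 0.978, 0.209, -0.001]
force: [-0.9, -0.5, -4.4]
opening: 0.34
gripper_force: 60.1
```

Run:
```python
from h import *
togo([449.5,-117.4,172],38.5)
```

```text
t 7.28 pos [634.4  -7.4 170.6] xang 24.12 tilt [-1.5e-03  2.0e-04 -1.0e+00] F [-0.9 -0.5 -4.4] open 0.34 gf 60.08514443412423 q [-0.6   0.59  0.79  1.75 -0.49  1.01 -0.77]
shift cm [-21.37   2.48  -0.12] turn z -0.251
```

Request:
{"op": "jog_arm", "data": {
  "plan": [
    [[0,0,0],[-1.0,0.12,0],0],
    [[0,0,0],[-2.4,0.28,0],0],
    [[0,0,0],[-2.4,0.28,0],0],
    [[0,0,0],[-2.4,0.28,0],0],
    [[0,0,0],[-2.4,0.28,0],0],
    [[0,0,0],[-2.4,0.28,0],0],
    [[0,0,0],[-2.4,0.28,0],0],
    [[0,0,0],[-2.4,0.28,0],0],
    [[0,0,0],[-2.4,0.28,0],0],
    [[0,0,0],[-1.2,0.14,0],0],
    [[0,0,-0.08],[0,0,0],0],
    [[0,0,-0.09],[0,0,0],0],
    [[0,0,-0.08],[0,0,0],0],
    [[0,0,0],[0,0,0],0],
    [[0,0,0],[0,0,0],0]
  ]
}}

```text
t: 9.15
tool_pos: [449.8, -118.0, 171.2]
tool_rot: [-0.0, 0.944, 0.329, -0.0]
force: [-0.4, 0.7, -4.7]
opening: 0.345
gripper_force: 60.0
```

Run:
```python
from h import *
togo([449.5,-117.4,172],38.5)
for n in('wrist','top','scene'):
    s=env.read_state();p,d=optics.snapshot(n);np.savez(n+'2.npz',p=p,d=d,pos=s['tool_pos'],rot=s['tool_rot'])
    if n=='top': p=cv2.resize(p[165:300,195:345],None,fx=4,fy=4,interpolation=cv2.INTER_CUBIC)
    if n=='scene': p=cv2.resize(p[160:300,170:320],None,fx=4,fy=4,interpolation=cv2.INTER_CUBIC)
    cv2.imwrite(f'pics/{n}2.png',p[:,:,::-1])
```

```text
t 9.15 pos [ 449.8 -118.   171.2] xang 38.37 tilt [-1.e-04  0.e+00 -1.e+00] F [-0.4  0.7 -4.7] open 0.345 gf 60.00123026780784 q [-0.54  0.29  0.85  2.14 -0.3   0.83 -0.41]
shift cm [ 0.01 -0.06 -0.08] turn z -0.002
```

View pics/wrist2.png

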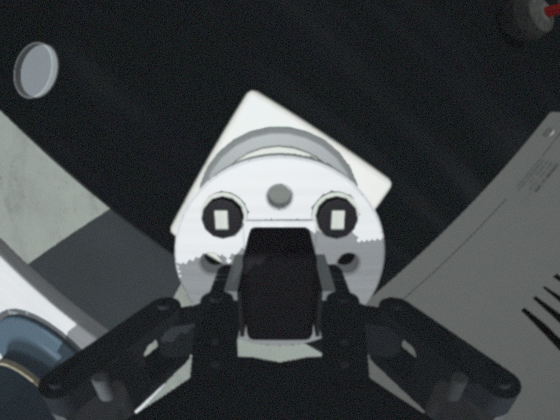

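View pics/scene2.png

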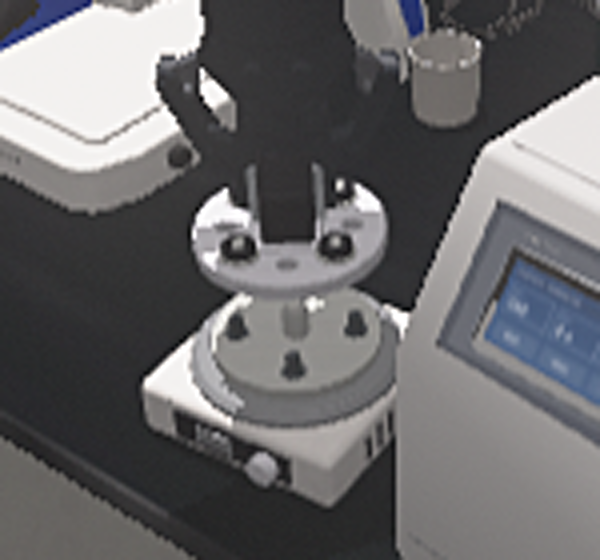

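Wrist: carrier held level, visible hole at (279,194), disc edges at columns 174 and 384. Scene crop: carrier hangs clear above the pilot, a stud directly below the near hole.

Run:
```python
from h import *
z=np.load('wrist2.npz');s={'tool_pos':z['pos'],'tool_rot':z['rot']}
q=s['tool_rot'];X=R.from_quat([q[1],q[2],q[3],q[0]]).as_matrix()
g=cv2.cvtColor(z['p'],cv2.COLOR_RGB2GRAY)
m=cv2.inRange(g[175:212,262:297],0,165);n,l,st,c=cv2.connectedComponentsWithStats(m);k=1+np.argmax(st[1:,4]);print(st[k],c[k]+[262,175])
for uv in(c[k]+[262,175],(174,250),(384,250)): print(((wray([uv],s['tool_pos'][2]-30,s)[0]-s['tool_pos'])@X).round(1))
# pilot/stud tips: scene view cross-check (dark stud blobs in scene0)
p=np.load('scene0.npz')['p'];g=cv2.cvtColor(p,cv2.COLOR_RGB2GRAY)
m=cv2.inRange(g[225:262,220:272],0,75);n,l,st,c=cv2.connectedComponentsWithStats(m)
for k in range(1,n):
    if st[k,4]>3: print(st[k],ray('scene',[st[k,0]+st[k,2]/2-.5+220,st[k,1]+225],74)[0].round(1))
a=np.load('top2.npz')['p'];gg=a
cv2.imwrite('pics/s0.png',cv2.resize(p[215:295,200:280],None,fx=7,fy=7,interpolation=cv2.INTER_CUBIC)[:,:,::-1])
```

```text
[  5   9  25  25 478] [278.93723849 196.22175732]
[36.7 -0.9 30. ]
[  7.8 -56.   30. ]
[ 7.9 54.2 30. ]
[  0   0  52  16 368] [493.  -86.3  74. ]
[23  5  4  5 15] [476.2 -97.5  74. ]
[ 8 14  3  6 15] [427.8 -90.1  74. ]
[37 14  4  5 19] [ 469.8 -147.5   74. ]
[21 24  5  5 16] [ 420.3 -141.2   74. ]
```

View pics/s0.png

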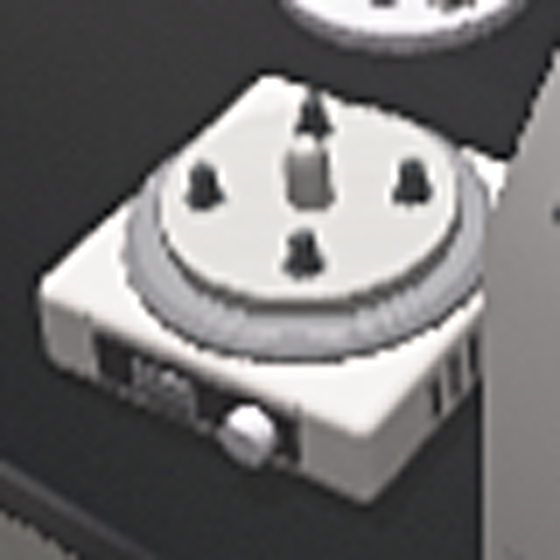

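The scene crop shows the four studs at crop (313,115), (204,185), (412,180), (304,250) around the pilot (307,170). Its seat estimate (448.5,-119.1, 37°) agrees with the top view (449.6,-117.5, 38.5°).

Request:
{"op": "jog_arm", "data": {
  "plan": [
    [[0,0,0.006],[-0.1,-0.03,1.0],0],
    [[0,0,0],[0,0,1.5],0],
    [[0,0,0],[0,0,1.0],0],
    [[0,0,0],[0,0,0.6],0],
    [[0,0,0],[0,0,0.3],0],
    [[0,0,0],[0,0,0.2],0],
    [[0,0,0],[0,0,0],0],
    [[0,0,0],[0,0,0],0]
  ]
}}

```text
t: 10.3
tool_pos: [449.1, -118.3, 125.5]
tool_rot: [0.0, 0.945, 0.326, 0.0]
force: [-0.1, -0.1, -3.7]
opening: 0.342
gripper_force: 60.0
```

Request:
{"op": "jog_arm", "data": {
  "plan": [
    [[0,0,0],[0,0,0.2],0],
    [[0,0,0],[0,0,0.2],0],
    [[0,0,0],[0,0,0.1],0],
    [[0,0,0],[0,0,0],0]
  ]
}}

```text
t: 10.8
tool_pos: [448.8, -118.3, 120.2]
tool_rot: [-0.0, 0.945, 0.326, -0.0]
force: [-0.5, 0.2, -4.6]
opening: 0.341
gripper_force: 60.0
```

Request:
{"op": "jog_arm", "data": {
  "plan": [
    [[0,0,0],[0,0,0.1],0],
    [[0,0,0],[0,0,0.1],0],
    [[0,0,0],[0,0,0],0]
  ]
}}

```text
t: 11.18
tool_pos: [448.8, -118.3, 118.2]
tool_rot: [-0.0, 0.945, 0.326, -0.0]
force: [-0.4, -0.8, -4.7]
opening: 0.343
gripper_force: 60.0
```

Underside is at about 76 mm, over the pilot without contact force. Continuing gently.

Request:
{"op": "jog_arm", "data": {
  "plan": [
    [[0,0,0],[0,0,0.1],0],
    [[0,0,0],[0,0,0.1],0],
    [[0,0,0],[0,0,0],0]
  ]
}}

```text
t: 11.55
tool_pos: [448.8, -118.3, 116.2]
tool_rot: [-0.0, 0.945, 0.326, -0.0]
force: [0.6, -0.2, -3.9]
opening: 0.34
gripper_force: 60.0
```

Request:
{"op": "jog_arm", "data": {
  "plan": [
    [[0,0,0],[0,0,0.1],0],
    [[0,0,0],[0,0,0],0]
  ]
}}

```text
t: 11.8
tool_pos: [448.8, -118.3, 115.2]
tool_rot: [-0.0, 0.945, 0.326, -0.0]
force: [-0.2, -0.2, -3.9]
opening: 0.343
gripper_force: 60.0
```

Request:
{"op": "jog_arm", "data": {
  "plan": [
    [[0,0,0],[0,0,0.1],0],
    [[0,0,0],[0,0,0],0]
  ]
}}

```text
t: 12.05
tool_pos: [448.8, -118.3, 114.2]
tool_rot: [-0.0, 0.945, 0.326, -0.0]
force: [0.0, -0.0, -3.2]
opening: 0.341
gripper_force: 60.0
```

Request:
{"op": "jog_arm", "data": {
  "plan": [
    [[0,0,0],[0,0,0.1],0],
    [[0,0,0],[0,0,0],0]
  ]
}}

```text
t: 12.3
tool_pos: [448.8, -118.3, 113.2]
tool_rot: [-0.0, 0.945, 0.326, -0.0]
force: [-0.2, 0.5, -4.0]
opening: 0.344
gripper_force: 60.0
```

Request:
{"op": "jog_arm", "data": {
  "plan": [
    [[0,0,0],[0,0,0.1],0],
    [[0,0,0],[0,0,0],0]
  ]
}}

```text
t: 12.55
tool_pos: [448.8, -118.3, 112.2]
tool_rot: [-0.0, 0.945, 0.326, -0.0]
force: [0.0, 0.4, -4.0]
opening: 0.341
gripper_force: 60.0
```

Request:
{"op": "jog_arm", "data": {
  "plan": [
    [[0,0,0],[0,0,0.1],0],
    [[0,0,0],[0,0,0],0]
  ]
}}

```text
t: 12.8
tool_pos: [448.8, -118.3, 111.2]
tool_rot: [-0.0, 0.945, 0.326, -0.0]
force: [0.3, 1.2, -5.1]
opening: 0.342
gripper_force: 60.0
```

Already past the stud tips with no contact force, so the holes are in line.

Request:
{"op": "jog_arm", "data": {
  "plan": [
    [[0,0,0],[0,0,0.1],0],
    [[0,0,0],[0,0,0.1],0],
    [[0,0,0],[0,0,0],0]
  ]
}}

```text
t: 13.18
tool_pos: [448.8, -118.3, 109.2]
tool_rot: [-0.0, 0.945, 0.326, -0.0]
force: [0.3, -0.3, -4.5]
opening: 0.338
gripper_force: 60.0
```

Request:
{"op": "jog_arm", "data": {
  "plan": [
    [[0,0,0],[0,0,0.1],0],
    [[0,0,0],[0,0,0.1],0],
    [[0,0,0],[0,0,0],0]
  ]
}}

```text
t: 13.55
tool_pos: [448.8, -118.3, 107.2]
tool_rot: [-0.0, 0.945, 0.326, -0.0]
force: [-0.6, 0.8, -4.3]
opening: 0.342
gripper_force: 60.0
```

Request:
{"op": "jog_arm", "data": {
  "plan": [
    [[0,0,0],[0,0,0.1],0],
    [[0,0,0],[0,0,0.1],0],
    [[0,0,0],[0,0,0],0]
  ]
}}

```text
t: 13.92
tool_pos: [448.8, -118.3, 105.2]
tool_rot: [-0.0, 0.945, 0.326, -0.0]
force: [-0.3, -0.1, -3.4]
opening: 0.34
gripper_force: 60.0
```

Request:
{"op": "jog_arm", "data": {
  "plan": [
    [[0,0,0],[0,0,0.1],0],
    [[0,0,0],[0,0,0.1],0],
    [[0,0,0],[0,0,0],0]
  ]
}}

```text
t: 14.3
tool_pos: [448.8, -118.3, 103.2]
tool_rot: [-0.0, 0.945, 0.326, -0.0]
force: [-0.7, -0.4, -3.5]
opening: 0.343
gripper_force: 60.0
```

Request:
{"op": "jog_arm", "data": {
  "plan": [
    [[0,0,0],[0,0,0.1],0],
    [[0,0,0],[0,0,0],0]
  ]
}}

```text
t: 14.55
tool_pos: [448.8, -118.3, 102.2]
tool_rot: [-0.0, 0.945, 0.326, -0.0]
force: [-0.6, 0.3, -4.0]
opening: 0.342
gripper_force: 60.0
```

Request:
{"op": "jog_arm", "data": {
  "plan": [
    [[0,0,0],[0,0,0.05],0],
    [[0,0,0],[0,0,0],0]
  ]
}}

```text
t: 14.8
tool_pos: [448.9, -118.3, 102.0]
tool_rot: [-0.0, 0.945, 0.326, 0.0]
force: [-2.0, 0.7, 1.4]
opening: 0.339
gripper_force: 60.7
```

Request:
{"op": "jog_arm", "data": {
  "plan": [
    [[0,0,0],[0,0,0.05],0],
    [[0,0,0],[0,0,0],0]
  ]
}}

```text
t: 15.05
tool_pos: [448.9, -118.3, 102.0]
tool_rot: [-0.001, 0.945, 0.326, 0.0]
force: [-3.1, 1.7, 7.8]
opening: 0.339
gripper_force: 61.6
```

Contact exactly at 60 mm underside height: home. Let go and rise.

Request:
{"op": "jog_arm", "data": {
  "plan": [
    [[0,0,0],[0,0,0],0.45],
    [[0,0,0],[0,0,0],0.7],
    [[0,0,0],[0,0,0],0.7],
    [[0,0,0],[0,0,0],0.7],
    [[0,0,0],[0,0,0],0.7],
    [[0,0,0],[0,0,-0.5],0.7],
    [[0,0,0],[0,0,-1.5],0.7],
    [[0,0,0],[0,0,-2.0],0.7],
    [[0,0,0],[0,0,-2.0],0.7],
    [[0,0,0],[0,0,-2.0],0.7],
    [[0,0,0],[0,0,-2.0],0.7],
    [[0,0,0],[0,0,0],0.7],
    [[0,0,0],[0,0,0],0.7]
  ]
}}

```text
t: 16.68
tool_pos: [448.5, -118.1, 201.1]
tool_rot: [-0.0, 0.945, 0.326, -0.0]
force: [0.3, 0.6, 0.0]
opening: 0.7
gripper_force: 0.0
```

Run:
```python
from h import *
p,d=optics.snapshot('scene');cv2.imwrite('pics/end.png',cv2.resize(p[140:300,150:330],None,fx=4,fy=3.7,interpolation=cv2.INTER_CUBIC)[:,:,::-1])
m=optics.camera_model('scene')
# heights by depth on the disc's top face
g=cv2.cvtColor(p,cv2.COLOR_RGB2GRAY);v,u=np.mgrid[225:270,215:275];D=d[225:270,215:275]
P=np.stack([(u-m['cx'])/m['fx']*D,-(v-m['cy'])/m['fy']*D,-D],-1)@m['T'][:3,:3].T+m['T'][:3,3]
q=P[(D>0)&(np.hypot(P[...,0]-449,P[...,1]+118)<56)];h,e=np.histogram(q[:,2],np.arange(50,115,3));print(dict(zip(e.tolist(),h.tolist())))
q=q[abs(q[:,2]-72)<4];print(np.linalg.lstsq(np.c_[q[:,:2]-[449,-118],np.ones(len(q))],q[:,2],rcond=None)[0],len(q))
```

```text
{50: 83, 53: 59, 56: 20, 59: 1, 62: 17, 65: 32, 68: 36, 71: 234, 74: 400, 77: 80, 80: 117, 83: 58, 86: 14, 89: 15, 92: 11, 95: 12, 98: 15, 101: 12, 104: 16, 107: 53, 110: 66}
[1.15195840e-02 9.42679967e-03 7.40931789e+01] 596
```

View pics/end.png

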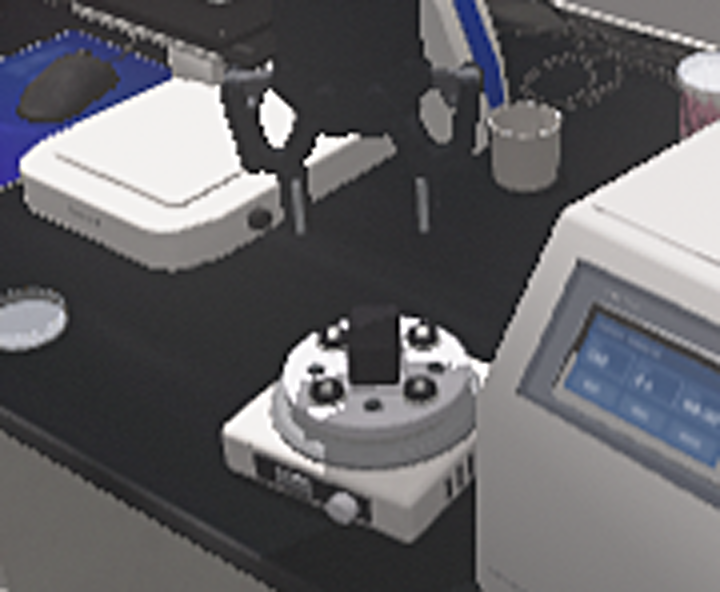

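The carrier sits flat on the rotor at crop (375,385), dark stud tips showing in its holes, with the hand clear above.

```bash
python3 -c "
from bench import ticket
print(ticket.sign_off())"
```

```text
the job is handed in; nothing more can be done
None
```

The carrier is flat and fully home on the rotor with the studs in its holes; it is released with the hand clear, and the job was handed in at about 17 s (no verdict came back).

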